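Pump up the airbrush air tank

ROBOT

A 6-joint arm with a two-finger parallel gripper is mounted at the origin on the work surface. World frame = base frame: x ahead of the robot, y to its left, z up, the work surface at z = 0. Lengths are in m, angles in rad, forces in N, time in s.
With the tool pointing down it reaches from about 0.225 to 0.875 m from the base axis. Payload 3.4 kg.
Tool frame: the origin (TCP) lies between the finger pads; the fingertips stand 8 mm ahead of it and the grasp point (between the pads) lies 11 mm behind it; z points along the fingers, y is the line along which they close (so a half turn about z gives the same grasp; the last joint's range is limited). The gripper opens to 85 mm and grips with 20 to 120 N. Pads are 22 mm wide; open, the fingers measure 114 mm over their backs; the gripper's body (76 mm by 85 mm) begins 54 mm behind the grasp point. The pads swing forward as they close: fully open they stand 13 mm farther back than shut.
Start: joints at [-1.456, 0.276, 1.505, -0, 1.361, -0.121], TCP at [0.134, -0.559, 0.239] pointing down, gripper open.
Joint ranges: [-2.89, 2.89], [-0.75, 2.08], [0.22, 2.7], [-1.18, 4.32], [0.11, 2.71], [-2.7, 2.7]. Speed limits (rad/s): [2.57, 2.57, 3.14, 3.14, 3.14, 3.14].

INTERFACE

Orientations are given as a unit quaternion [w, x, y, z].
In Python, from rig import manip, optics, finder gives the robot as it stands.
- The arm moves only by the tool servo_tool, never from a script. Its argument "increments" is a list of rows, each a list of 7 numbers: the shift along the tool's x, y, z in cm, then the turn, a rotation vector about the tool's x, y, z in degrees, then the closure, from -1 (fully open) to 1 (shut). In form: [[x, y, z, rx, ry, rz, gripper], ...]. A call has exactly 5 rows; each row shifts and turns the commanded pose from where the row before left it, along the tool's axes as they then stand; what a row does not reach is not made up. A row lasts 1/10 s, in which the tool goes at most 50 mm and 8.59 degrees, less where a joint would pass 70% of its speed; a pose out of reach is approached as far as the arm can. A call is refused whole if a number of a shift passes 5 or a number of a turn 8.59, either way. A call with a gripper value outside its range is refused whole. The fingers move at their own pace and stop on an object; "squeeze" is the grip in N (left out, the last holds). Time passes only in rows, so rows that do not move let the fingers close, or fill a call up. It gives the time, the measured TCP pose, the force, the opening and the grip force at its end, in the units of the state.
- manip.get_state(): the state, without advancing time (a new reading comes with each control period).
- optics.get_image(name): name is "scene" or "top"; returns the picture (420x560x3 uint8, red, green, blue); there is no depth.
- optics.get_calibration(name): a dict with "fov_y" (degrees; the focal length in pixels is half the picture's height over the tangent of half this angle, whatever the lens; pixels are square), "cx", "cy" (the principal point, pixels), "dist_coeffs" ([k1, k2, p1, p2, k3] as OpenCV has them; the pictures are not rectified), "world_to_cam" (4x4, takes a point from world to camera coordinates). Camera axes: x right, y down, z forward; pixel columns grow to the right and rows downward; lengths in m; the calibration is good to about 2 mm. A picture is of the moment at which its call begins. get_calibration takes no time and is no camera call.
- manip.sign_off(): hands the job in; it is judged then, once.
Trained networks look in the newest picture that a camera, given by its name, has taken for a name from the list of things; names that differ only in an ending like _2 or _b are one class to them, and where a whole thing is asked for, a point or a joint stands for the part that bears it (a point fixed in the world has none). Each returns a list of dicts, best first, with "p" (0 to 1); they miss things now and then, are a little off and sometimes report something else, mostly with a low value. They report only what shows in the picture. A call takes as long as a camera call.
- finder.silhouettes(label, camera): "region" (420x560 bool, what is visible of it) and "box" ([centre column, centre row, width, height] in pixels, round what is visible of it).
- finder.tip_of(label, camera): "at" ([column, row] in pixels: a listed point, or the origin of a listed thing).
The state is a dict: "clock": time; "qpos": joint angles; "qd": joint speeds; "effort": joint torques, N m; "position": TCP position; "ee_rot": TCP orientation; "contact_force": force on the tool from outside, world axes, zero at the start; "moment": the same for the moment, N m; "width": finger opening in m; "gripper_force": force on a finger pad.
Only numpy, scipy, OpenCV 4.12 (cv2) and the standard library are available. Lean on these libraries where they do the work, as an engineer would, in place of code of your own. Each camera call takes 0.05 s, during which the arm holds its last target. There are 200 camera calls.

TASK

Pump up the airbrush air tank on the bench: with the fingertips press the spring plunger on top of its pump barrel all the way down and let it spring right back up, again and again, until the brass indicator pin at the other end of the tank stands fully out of its turret, with the black ring at the pin's foot in view. Only press on the top of the plunger: do not grip it, do not touch the pin, and leave the mug, the glue bottle and the jar standing where they are. Finish clear of everything with the plunger back up.

Things in the scene. Friction and masses are not known exactly. Their poses are not given: they have to be found in the camera images.
- air_tank: small grey air tank bolted to the bench: a cylinder 96 mm in diameter and 200 mm long lying along its y axis, on a dark base plate 130 x 230 mm. Origin under the centre of the base plate, z up. On top, at y = +65 mm, the upright aluminium pump barrel (42 mm in diameter, collar 50 mm, its mouth 135 mm above the bench) with the plunger; at y = -60 mm the narrow dark turret (30 mm in diameter) with the indicator pin; between them a low filler plug that does nothing (126 mm high)
- plunger_top (a point): centre of the top face of the plunger's knob, 185 mm above the bench when the plunger is up; moves with it. The top is a flat black rubber pad 44 mm in diameter. Press straight down here. The plunger pushes back with about 3 N at the top of its stroke, rising to about 11 N (a little more when pressed fast) at the bottom, where it meets a hard stop
- plunger: the whole plunger: steel stem 14 mm in diameter and on it the knob, which is the rubber pad with an aluminium skirt around it (54 mm in diameter, 11 mm high, its upper edge 6 mm below the pad's face); the skirt must not be gripped or pushed. Origin on the plunger's axis, 50 mm below the pad's face, z up
- plunger_stroke (a joint): how far the plunger is pressed, m: 0 up, 0.030 fully down at its stop. It springs back up by itself within half a second of being let go. Only long strokes work: one that goes down at least 0.025 and then back up to within 0.002 of the top moves the pin on by about 8 mm (the first by 1 to 10 mm); short strokes do nothing
- pin_top (a point): top of the indicator pin (brass, 12 mm in diameter, head 16 mm); moves up with it
- turret_top (a point): centre of the top face of the dark turret, 125 mm above the bench, out of which the pin rises
- indicator: the indicator pin: brass rod 12 mm in diameter with a round head 16 mm in diameter and 5 mm high. Origin at the centre of the head's underside, z up. Must not be touched
- pin_out (a joint): how far the indicator pin stands out, m: 0 head down on the turret, about 0.040 fully out (the black ring 34 to 38 mm below the head is then above the turret). It is raised in steps by pumping and stays where it is; further strokes once it is fully out do no harm. Starts between 0 and 0.020, so 3 to 5 full strokes are needed
- mug: white mug, 80 mm in diameter and 90 mm high, with a handle, standing beside the tank; bystander. Origin at the centre of its underside, z up
- glue_bottle: white glue bottle with a cap, 60 mm in diameter and 140 mm high, standing beside the tank; bystander. Origin at the centre of its underside, z up
- jar: glass jar with a steel lid, 68 mm in diameter and 85 mm high, standing beside the tank; bystander. Origin at the centre of its underside, z up

How it is judged:
On the way, in this order (a step that is already met when the one before it is completed fails the run):
1. the pin has been pumped well past half way out (value of joint pin_out above 0.028 m), for 0.1 s.
2. the pin stands fully out (value of joint pin_out above 0.037 m), for 0.1 s.
At the end, for the whole second after the job is handed in: the pin stands at least 37 mm out, the plunger is back up (within 3 mm), and the mug, glue bottle and jar stand upright within 25 mm of where they began (value of joint pin_out above 0.037 m and value of joint plunger_stroke below 0.003 m and distance of each of mug, glue_bottle, jar from where it was at the start of the episode below 0.025 m and angle between each of mug, glue_bottle, jar's own z axis and vertical below 0.2 rad); the robot touches nothing.
It fails at once if the robot pushed or pulled the indicator pin (more than 1 N) (contact force between any of the arm, the fingers and indicator above 1 N).
It fails at once if the plunger was gripped or shoved by its skirt (more than 4 N) (contact force between the fingers and plunger_c2 above 4 N).
It fails at once if a bystander was lifted, knocked over or moved more than 25 mm (distance of any of mug, glue_bottle, jar from where it was at the start of the episode above 0.025 m or angle between any of mug, glue_bottle, jar's own z axis and vertical above 0.4 rad).
It also fails if it takes over 45 s, if anything falls off the work surface, if the arm or the gripper's body presses on something with over 40 N, if the wrist force passes 120 N, or if a joint passes its speed limit or range.

## Working session

There is one attempt and no reset: what is moved stays moved. The work goes in short steps, Python scripts to look and compute and a tool call to move; the robot and the scene stay as the last step left them, time stands still between calls to the robot, and variables do not carry over. Pictures are saved under pics/ and viewed, at most 10 in all, crops included, and the job is handed in when it is done.

Besides the shell and the picture viewer there is one more tool, called after "Call:" as a command line: name --pt "numbers of a row" for each row, then --argument value for the rest. servo_tool: Moves the arm, as the interface text tells. Its arguments: {"type":"object","properties":{"increments":{"type":"array","items":{"type":"array","items":{"type":"number"}}},"squeeze":{"type":"number"}},"required":["increments"]}

```bash
mkdir -p pics; cat > h.py <<'E'
import numpy as np, cv2
from rig import manip, optics, finder
def K(c):
    f=210/np.tan(np.radians(c["fov_y"])/2)
    return np.array([[f,0,c["cx"]],[0,f,c["cy"]],[0,0,1]])
def ray(cam,px):
    c=optics.get_calibration(cam); T=np.array(c["world_to_cam"])
    u=cv2.undistortPoints(np.array([[px]],float),K(c),np.array(c["dist_coeffs"]))[0,0]
    d=T[:3,:3].T@np.array([u[0],u[1],1]); o=-T[:3,:3].T@T[:3,3]
    return o,d/np.linalg.norm(d)
def at_z(cam,px,z):
    o,d=ray(cam,px); return o+d*(z-o[2])/d[2]
def tri(pa,pb):
    (o1,d1),(o2,d2)=ray("scene",pa),ray("top",pb)
    s=np.linalg.lstsq(np.c_[d1,-d2],o2-o1,rcond=None)[0]
    a,b=o1+s[0]*d1,o2+s[1]*d2; return (a+b)/2,np.linalg.norm(a-b)
E
python3 - <<'E'
from h import *
for cam in("scene","top"):
    im=optics.get_image(cam); cv2.imwrite(f"pics/{cam}0.png",im[:,:,::-1])
P={}
for l in("plunger_top","pin_top","turret_top","mug","glue_bottle","jar","air_tank"):
    for cam in("scene","top"):
        r=finder.tip_of(l,cam)
        if r: P[l,cam]=r[0]["at"]; print(l,cam,np.round(r[0]["at"],1),round(r[0]["p"],2))
    if (l,"scene") in P and (l,"top") in P: print("  tri",np.round(tri(P[l,"scene"],P[l,"top"]),4) if 0 else [np.round(x,4) for x in tri(P[l,"scene"],P[l,"top"])])
s=manip.get_state(); print(s["clock"],s["position"],s["ee_rot"],s["width"])
E
```

```text
plunger_top scene [222. 146.] 0.97
plunger_top top [363.5 203.1] 0.72
  tri [array([ 0.5518, -0.1042,  0.1759]), np.float64(0.0019)]
pin_top scene [228.4 119.8] 0.61
pin_top top [395.4 249.1] 0.25
  tri [array([ 0.4555, -0.1781,  0.1462]), np.float64(0.0068)]
turret_top scene [230.3 125. ] 0.78
turret_top top [396.5 249.1] 0.97
  tri [array([ 0.4527, -0.1815,  0.1307]), np.float64(0.0002)]
mug top [437.4 215.5] 0.76
glue_bottle scene [153.2 212.9] 0.58
glue_bottle top [392.3 169.6] 0.75
  tri [array([ 0.6489, -0.2158, -0.002 ]), np.float64(0.0108)]
jar scene [305.3 172.9] 0.62
jar top [333.4 287.9] 0.62
  tri [array([ 0.3593, -0.0515,  0.0122]), np.float64(0.004)]
air_tank scene [229.5 192.6] 0.68
air_tank top [365.5 230. ] 0.77
  tri [array([ 0.5   , -0.1421, -0.0048]), np.float64(0.008)]
0.8 [ 0.13434033 -0.55912391  0.2393694 ] [ 7.76544800e-05  9.93058209e-01  1.17623922e-01 -4.08049500e-06] 0.0852015912093767
```

View pics/scene0.png

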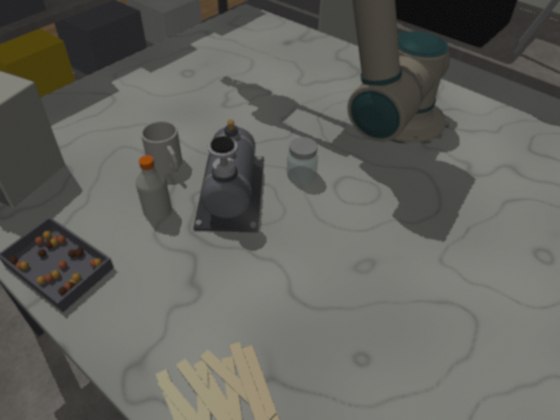

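View pics/top0.png

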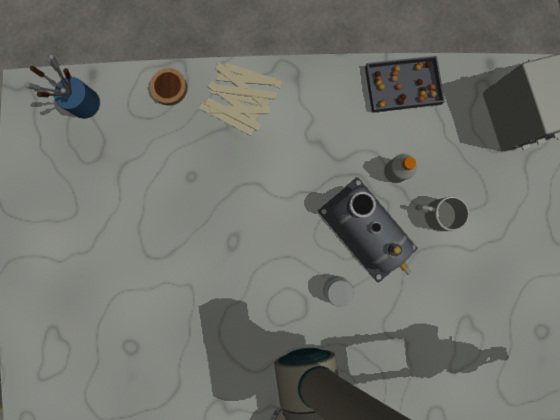

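```bash
python3 - <<'E'
from h import *
print("plunger z.185", at_z("scene",[222,146],.185), at_z("top",[363.5,203.1],.185))
print("turret z.125", at_z("scene",[230.3,125],.125), at_z("top",[396.5,249.1],.125))
for l in("plunger","plunger_stroke"):
  for cam in("scene","top"):
    for r in finder.silhouettes(l,cam)[:2]: print(l,cam,np.round(r["box"],1),round(r["p"],2))
from scipy.spatial.transform import Rotation as R
q=manip.get_state()["ee_rot"]; print(R.from_quat(np.roll(q,-1)).as_matrix().round(3))
for cam in("scene","top"):
  T=np.array(optics.get_calibration(cam)["world_to_cam"]);print(cam,-T[:3,:3].T@T[:3,3])
E
```

```text
plunger z.185 [ 0.55899914 -0.0948236   0.185     ] [ 0.55178217 -0.1033387   0.185     ]
turret z.125 [ 0.44717746 -0.1870475   0.125     ] [ 0.45252841 -0.18291842  0.125     ]
plunger scene [220.2 152.1  31.5  33. ] 0.91
plunger top [363.9 206.7  24.5  28. ] 0.71
plunger_stroke scene [224.7 154.   30.8  28.6] 0.86
plunger_stroke top [364.9 204.8  27.   25.4] 0.75
[[ 0.972  0.234  0.   ]
 [ 0.234 -0.972 -0.   ]
 [-0.     0.    -1.   ]]
scene [1.0143309  0.40591213 0.72234204]
top [0.48856423 0.06980311 1.17345749]
```

The scene view shows the tank with the black pad of the plunger at (222,146) and the pin at (230,124). The top view has the pad at (363,204) and the pin at (396,249). The turret-to-plunger distance comes out at 127 mm (125 mm given), so the plunger is at about (0.552, -0.104).

Call:
servo_tool --pt "3 -2 -1 0 0 0 1" --pt "3.9 -2.6 -1 0 0 0 1" --pt "3.9 -2.6 -1 0 0 0 1" --pt "3.9 -2.6 0 0 0 0 1" --pt "3.9 -2.6 0 0 0 0 1" --squeeze 30

```text
clock: 1.5
position: [0.2873, -0.3939, 0.2699]
ee_rot: [0.001, 0.993, 0.117, 0.0]
contact_force: [0.8, 0.2, 0.2]
width: 0.0126
gripper_force: 0.0
```

Call:
servo_tool --pt "3.9 -2.6 0 0 0 0 1" --pt "3.9 -2.6 0 0 0 0 1" --pt "3.9 -2.6 0 0 0 0 1" --pt "3.9 -2.6 0 0 0 0 1" --pt "3.9 -2.6 0 0 0 0 1"

```text
clock: 2.0
position: [0.4465, -0.2216, 0.2696]
ee_rot: [0.0, 0.993, 0.118, 0.0]
contact_force: [0.4, -0.7, 0.5]
width: 0.0002
gripper_force: 0.0
```

Call:
servo_tool --pt "3.6 -2.5 0 0 0 0 1" --pt "3.6 -2.5 0 0 0 0 1" --pt "3.6 -2.5 0 0 0 0 1" --pt "2.2 -1.5 2 0 0 0 1" --pt "0 0 3.5 0 0 0 1"

```text
clock: 2.5
position: [0.5552, -0.103, 0.216]
ee_rot: [0.001, 0.993, 0.12, 0.004]
contact_force: [0.7, -1.1, 0.5]
width: 0.0002
gripper_force: 0.0
```

```bash
python3 - <<'E'
from h import *
s=manip.get_state(); print(s["position"],s["contact_force"])
p=np.array(s["position"]); tip=p+[0,0,-.008]
v=[]
for cam in("scene","top"):
    im=optics.get_image(cam); c=optics.get_calibration(cam); T=np.array(c["world_to_cam"])
    q=cv2.projectPoints(np.array([tip,[.552,-.104,.185]]),cv2.Rodrigues(T[:3,:3])[0],T[:3,3],K(c),np.array(c["dist_coeffs"]))[0][:,0]
    print(cam,q.round(1))
    x,y=(222,146) if cam=="scene" else (363,204)
    cr=im[y-50:y+50,x-50:x+50,::-1]; v.append(cv2.resize(cr,(400,400),interpolation=cv2.INTER_CUBIC))
    for l in("plunger_top","plunger"):
        for r in finder.tip_of(l,cam)[:1]: print(l,cam,r["at"],r["p"])
cv2.imwrite("pics/c1.png",np.hstack(v))
E
```

```text
[ 0.55524446 -0.10296379  0.21599238] [ 0.69604939 -1.10524795  0.52033496]
scene [[219.4 132.8]
 [221.1 142.1]]
plunger_top scene [221.0, 143.8] 0.71
plunger scene [220.1, 165.0] 0.93
top [[365.2 200.6]
 [363.8 203. ]]
plunger_top top [362.3, 204.0] 0.64
plunger top [362.0, 205.6] 0.61
```

View pics/c1.png

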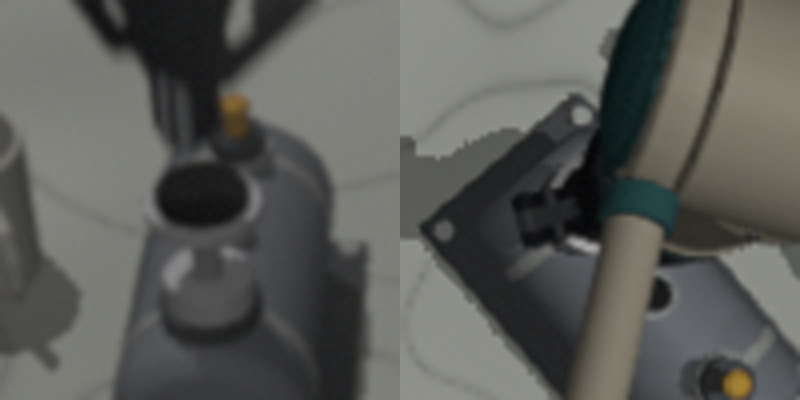

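The left crop shows the fingertips just above and slightly behind the pad centre (pad at about (222.5,144.5) in the scene view). That agrees with the projected tip to within a few mm, so I'll press now.

Call:
servo_tool --pt "0.2 0 1.5 0 0 0 1" --pt "0 0 1.3 0 0 0 1" --pt "0 0 1.2 0 0 0 1" --pt "0 0 0.8 0 0 0 1" --pt "0 0 0.4 0 0 0 1"

```text
clock: 3.3
position: [0.5543, -0.106, 0.1639]
ee_rot: [0.001, 0.993, 0.117, 0.002]
contact_force: [0.6, -0.0, 9.7]
width: 0.0001
gripper_force: 5.0
```

Call:
servo_tool --pt "0 0 0.1 0 0 0 1" --pt "0 0 -1.6 0 0 0 1" --pt "0 0 -1.6 0 0 0 1" --pt "0 -0.3 -1 0 0 0 1" --pt "0 0 0 0 0 0 1"

```text
clock: 3.8
position: [0.5525, -0.1019, 0.2047]
ee_rot: [0.0, 0.993, 0.118, 0.001]
contact_force: [-0.1, 0.0, 0.4]
width: -0.0001
gripper_force: 0.0
```

```bash
cat > look.py <<'E'
import sys
from h import *
s=manip.get_state(); print(s["clock"],s["position"],s["contact_force"])
im=optics.get_image("scene"); optics.get_image("top")
v=im[96-10:196-10,172:272,::-1]; cv2.imwrite(sys.argv[1],cv2.resize(v,(500,500),interpolation=cv2.INTER_CUBIC))
P={}
for cam in("scene","top"):
    for l in("plunger_top","pin_top","turret_top"):
        for r in finder.tip_of(l,cam)[:1]: P[l,cam]=r["at"]; print(l,cam,r["at"],round(r["p"],2))
T=np.array([.4525,-.183])   # turret xy; pin height from the scene ray's closest approach to the axis
if ("pin_top","scene") in P:
    o,d=ray("scene",P["pin_top","scene"]); t=((T-o[:2])@d[:2])/(d[:2]@d[:2]); print("pin z",(o+t*d)[2])
for r in finder.silhouettes("indicator","scene")[:1]: print("indicator box",r["box"],r["p"])
E
python3 look.py pics/p1.png
```

```text
3.8 [ 0.55251088 -0.10193939  0.20470252] [-0.0671712   0.03115597  0.41698288]
plunger_top scene [223.2, 144.0] 0.95
pin_top scene [228.8, 119.2] 0.35
turret_top scene [227.8, 127.3] 0.69
plunger_top top [362.2, 202.4] 0.38
pin_top top [398.7, 250.3] 0.56
turret_top top [397.6, 249.9] 0.61
pin z 0.1445191670428615
```

View pics/p1.png

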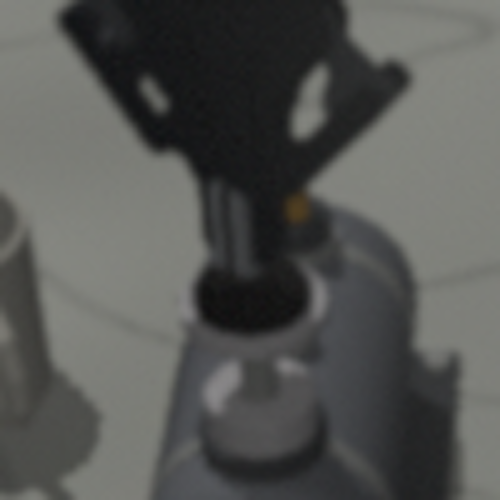

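The plunger is back up after stroke 1, and the fingertips hover over the pad at crop (240,270). The gripper partly hides the pin at crop (297,208). I'll continue with the strokes.

Call:
servo_tool --pt "0 0 1.4 0 0 0 1" --pt "0 0 1.2 0 0 0 1" --pt "0 0 1.0 0 0 0 1" --pt "0 0 0.5 0 0 0 1" --pt "0 0 0.1 0 0 0 1"

```text
clock: 4.75
position: [0.5535, -0.1023, 0.163]
ee_rot: [0.001, 0.993, 0.118, 0.002]
contact_force: [-0.0, 1.0, 14.4]
width: 0.0001
gripper_force: 7.3
```

Call:
servo_tool --pt "0 0 0 0 0 0 1" --pt "0 0 -1.6 0 0 0 1" --pt "0 0 -1.6 0 0 0 1" --pt "0 0 -1 0 0 0 1" --pt "0 0 0 0 0 0 1"

```text
clock: 5.25
position: [0.5526, -0.102, 0.2042]
ee_rot: [0.0, 0.993, 0.118, 0.001]
contact_force: [0.1, 0.4, -1.0]
width: 0.0002
gripper_force: 0.0
```

Call:
servo_tool --pt "0 0 0 0 0 0 1" --pt "0 0 1.6 0 0 0 1" --pt "0 0 1.4 0 0 0 1" --pt "0 0 0.9 0 0 0 1" --pt "0 0 0.3 0 0 0 1"

```text
clock: 5.75
position: [0.5532, -0.1022, 0.1629]
ee_rot: [0.001, 0.993, 0.118, 0.001]
contact_force: [-4.6, 1.0, 28.2]
width: 0.0004
gripper_force: 14.1
```

Call:
servo_tool --pt "0 0 0 0 0 0 1" --pt "0 0 -1.6 0 0 0 1" --pt "0 0 -1.6 0 0 0 1" --pt "0 0 -1 0 0 0 1" --pt "0 0 0 0 0 0 1"

```text
clock: 6.25
position: [0.5523, -0.102, 0.2037]
ee_rot: [0.0, 0.993, 0.118, 0.0]
contact_force: [-0.2, 0.1, 0.1]
width: -0.0001
gripper_force: 0.0
```

```bash
python3 look.py pics/p3.png
```

```text
6.25 [ 0.55231853 -0.10197468  0.20374473] [-0.21907097  0.06370999  0.13010874]
plunger_top scene [222.0, 144.2] 0.92
turret_top scene [228.7, 128.3] 0.86
plunger_top top [362.9, 204.0] 0.39
pin_top top [400.0, 250.5] 0.44
turret_top top [395.5, 248.9] 0.73
```

View pics/p3.png

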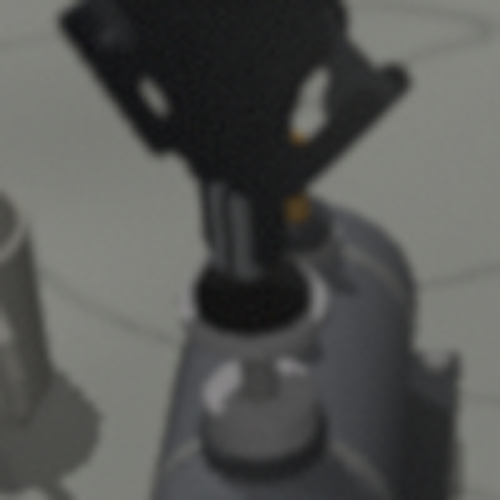

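The brass now shows through the gripper at crop (300,135), so the pin has risen. 28 N means the stop was reached firmly. Two more strokes.

Call:
servo_tool --pt "0 0 1.4 0 0 0 1" --pt "0 0 1.2 0 0 0 1" --pt "0 0 1.0 0 0 0 1" --pt "0 0 0.5 0 0 0 1" --pt "0 0 0 0 0 0 1"

```text
clock: 7.2
position: [0.5535, -0.1023, 0.1636]
ee_rot: [0.001, 0.993, 0.118, 0.002]
contact_force: [0.8, 0.2, 9.5]
width: -0.0002
gripper_force: 4.5
```

Call:
servo_tool --pt "0 0 0 0 0 0 1" --pt "0 0 -1.6 0 0 0 1" --pt "0 0 -1.6 0 0 0 1" --pt "0 0 -0.9 0 0 0 1" --pt "0 0 0 0 0 0 1"

```text
clock: 7.7
position: [0.5525, -0.102, 0.2041]
ee_rot: [0.0, 0.993, 0.118, 0.001]
contact_force: [-0.4, -0.0, -0.3]
width: -0.0002
gripper_force: 0.0
```

Call:
servo_tool --pt "0 0 1.4 0 0 0 1" --pt "0 0 1.2 0 0 0 1" --pt "0 0 1.0 0 0 0 1" --pt "0 0 0.5 0 0 0 1" --pt "0 0 0 0 0 0 1"

```text
clock: 8.2
position: [0.5531, -0.1022, 0.1632]
ee_rot: [0.001, 0.993, 0.118, 0.001]
contact_force: [0.6, -1.0, 9.2]
width: 0.0
gripper_force: 4.7
```

Call:
servo_tool --pt "0 0 0 0 0 0 1" --pt "0 0 -1.6 0 0 0 1" --pt "0 0 -1.6 0 0 0 1" --pt "0 0 -3 0 0 0 1" --pt "0 0 -4 0 0 0 1"

```text
clock: 8.7
position: [0.55, -0.1013, 0.2618]
ee_rot: [-0.002, 0.993, 0.118, -0.004]
contact_force: [0.8, -0.1, 0.6]
width: -0.0001
gripper_force: 0.0
```

Call:
servo_tool --pt "0 0 -4 0 0 0 1" --pt "0 0 -4 0 0 0 1" --pt "0 0 -3 0 0 0 1" --pt "0 0 0 0 0 0 1" --pt "0 0 0 0 0 0 1"

```text
clock: 9.2
position: [0.5518, -0.1018, 0.3731]
ee_rot: [-0.0, 0.993, 0.118, -0.001]
contact_force: [0.3, -0.4, 0.0]
width: 0.0002
gripper_force: 0.0
```

```bash
python3 look.py pics/p5.png
```

```text
9.2 [ 0.55177959 -0.10177746  0.3731049 ] [ 0.33741522 -0.3910992   0.02937732]
plunger_top scene [221.4, 142.7] 0.84
pin_top scene [227.0, 111.6] 0.62
turret_top scene [229.4, 131.1] 0.77
plunger_top top [361.2, 204.9] 0.68
pin_top top [400.5, 252.5] 0.41
turret_top top [396.7, 247.2] 0.87
pin z 0.16333345222946938
indicator box [223.1, 152.6, 28.8, 33.6] 0.58
```

View pics/p5.png

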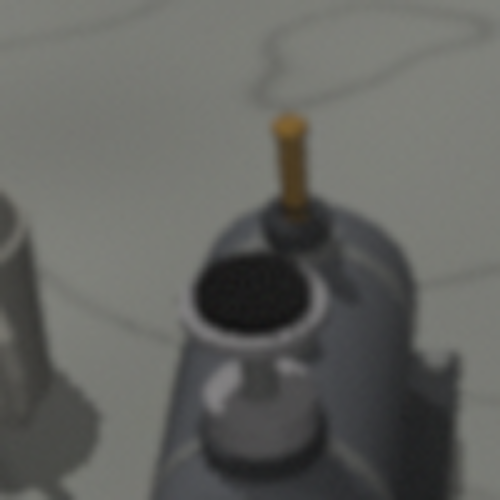

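The pin now stands well out, from crop (290,118) down to (293,215), and the plunger is up. I can't yet tell the ring from the dark turret. An extra stroke does no harm, so I'll do one more and compare.

Call:
servo_tool --pt "0 0 4 0 0 0 1" --pt "0 0 4 0 0 0 1" --pt "0 0 4 0 0 0 1" --pt "0 0 3 0 0 0 1" --pt "0 0 2 0 0 0 1"

```text
clock: 10.15
position: [0.5507, -0.1015, 0.2016]
ee_rot: [-0.001, 0.993, 0.118, -0.002]
contact_force: [-0.7, 0.9, 0.2]
width: 0.0002
gripper_force: 0.0
```

Call:
servo_tool --pt "0 0 1.4 0 0 0 1" --pt "0 0 1.2 0 0 0 1" --pt "0 0 0.9 0 0 0 1" --pt "0 0 0.5 0 0 0 1" --pt "0 0 0.1 0 0 0 1"

```text
clock: 10.65
position: [0.5509, -0.1015, 0.1638]
ee_rot: [-0.0, 0.993, 0.118, -0.001]
contact_force: [-4.6, 1.1, 9.7]
width: 0.0003
gripper_force: 4.4
```

Call:
servo_tool --pt "0 0 0 0 0 0 1" --pt "0 0 -1.6 0 0 0 1" --pt "0 0 -1.6 0 0 0 1" --pt "0 0 -3 0 0 0 1" --pt "0 0 -4 0 0 0 1"

```text
clock: 11.15
position: [0.5513, -0.1017, 0.2648]
ee_rot: [-0.001, 0.993, 0.118, -0.001]
contact_force: [0.8, -0.6, 0.3]
width: 0.0001
gripper_force: 0.0
```

Call:
servo_tool --pt "0 0 -4 0 0 0 1" --pt "0 0 -4 0 0 0 1" --pt "0 0 -3 0 0 0 1" --pt "0 0 0 0 0 0 1" --pt "0 0 0 0 0 0 1"

```text
clock: 11.65
position: [0.5524, -0.102, 0.3758]
ee_rot: [0.0, 0.993, 0.118, 0.001]
contact_force: [0.3, 0.3, -1.2]
width: 0.0003
gripper_force: 0.0
```

```bash
python3 look.py pics/p6.png; python3 - <<'E'
from h import *
c=optics.get_calibration("scene"); T=np.array(c["world_to_cam"])
q=cv2.projectPoints(np.array([[.451,-.184,z] for z in(.125,.146,.154,.162,.170)]),cv2.Rodrigues(T[:3,:3])[0],T[:3,3],K(c),np.array(c["dist_coeffs"]))[0][:,0]
print(((q-[172,86])*5).round(0).tolist())
for f in("p5","p6"):
    h=cv2.cvtColor(cv2.imread(f"pics/{f}.png"),cv2.COLOR_BGR2HSV); m=cv2.inRange(h,(8,90,60),(30,255,255)); ys,xs=np.nonzero(m); print(f,ys.min(),ys.max(),xs.mean())
E
```

```text
11.65 [ 0.55238883 -0.10195055  0.37581549] [ 0.27203058  0.32354873 -1.21746122]
plunger_top scene [225.3, 142.7] 0.88
pin_top scene [227.9, 110.7] 0.41
turret_top scene [230.3, 128.9] 0.76
plunger_top top [362.2, 204.2] 0.57
pin_top top [400.0, 251.0] 0.61
turret_top top [396.1, 250.4] 0.63
pin z 0.16538248210282414
indicator box [229.8, 119.1, 8.0, 18.2] 0.47
[[290.0, 202.0], [288.0, 160.0], [287.0, 144.0], [286.0, 128.0], [285.0, 111.0]]
p5 116 206 291.3436334576452
p6 115 206 291.33581296493094
```

View pics/p6.png

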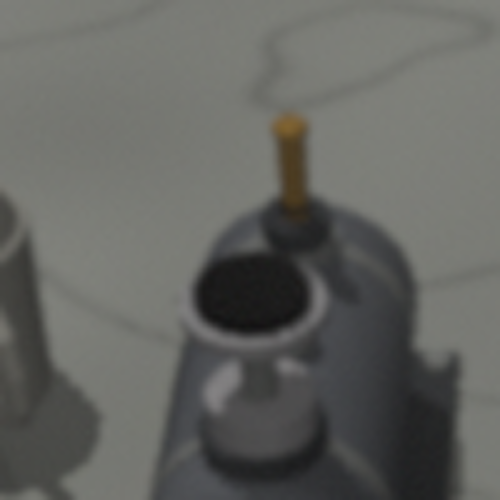

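The pin is unchanged by the sixth stroke: brass top at row 115 versus 116, bottom at row 206. It had risen by a step after stroke 3, so it has reached its limit. The roughly 91 px of visible brass fits the 39 mm of head and rod above the ring. The plunger is up and the arm is clear, so I'm handing in.

```bash
python3 -c "
from rig import manip; print(manip.sign_off())"
```

```text
the job is handed in; nothing more can be done
None
```

I pumped the tank with six full strokes and handed the job in. The pin stopped rising after the fifth, so I take it as fully out, though I couldn't make out the black ring against the dark turret. The plunger is back up, the arm is clear, and I felt no sign of touching the mug, glue bottle or jar, but did not re-measure them.

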